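# Clamp a board in the end-drilling jig

## Robot

A 6-joint arm with a two-finger parallel gripper is mounted at the origin on the work surface. World frame = base frame: x ahead of the robot, y to its left, z up, the work surface at z = 0. Lengths are in mm, angles in rad, forces in N, time in s.
With the tool pointing down it reaches from about 300 to 775 mm from the base axis. Payload 14.6 kg.
Tool frame: the origin (TCP) lies between the finger pads; the fingertips stand 19 mm ahead of it and the grasp point (between the pads) is the TCP; z points along the fingers, y is the line along which they close (so a half turn about z gives the same grasp; the last joint's range is limited). The gripper opens to 94 mm and grips with 3 to 60 N. Pads are 16 mm wide; open, the fingers measure 119 mm over their backs; the gripper's body (75 mm by 177 mm) begins 78 mm behind the grasp point.
Start: joints at [-1.203, 0.3, 1.521, -0, 1.321, -0.067], TCP at [231.668, -498.818, 224.446] pointing down, gripper open.
Joint ranges: [-3.03, 3.03], [-0.79, 2.21], [0.23, 2.52], [-1.04, 4.18], [0, 3.07], [-2.55, 2.55]. Speed limits (rad/s): [2.22, 2.22, 2.57, 3.14, 3.14, 3.14].

## Interface

Orientations are given as [roll, pitch, yaw] about the fixed x, y, z axes, in that order (R = Rz(yaw) Ry(pitch) Rx(roll)).
In Python, from cell import monitor, imaging, job, find_in, trace gives the robot as it stands. The module is installed in compiled form; this text tells all that it offers.
- The arm moves only by the tool arm_command, never from a script. Its argument "steps" is a list of rows, each a list of 5 numbers: the opening, from 0 (shut) to 1 (fully open), then the shift along the tool's x, y, z in mm, then the turn about the tool's z in degrees. In form: [[gripper, dx, dy, dz, turn], ...]. A call has 1 to 20 rows; each row is the pose to reach, as a shift and turn from the pose commanded when the call began, along the tool's axes at that moment; what a row does not reach only later rows make up. A row lasts 1/8 s, in which the tool goes at most 62.5 mm and 10.7 degrees, less where a joint would pass 70% of its speed; a pose out of reach is approached as far as the arm can. A call with a gripper value outside its range is refused whole. The fingers move at their own pace and stop on an object; "force" is the grip in N (left out, the last holds). Time passes only in rows, so rows that repeat a pose let the fingers close. It gives the time, the measured TCP pose, the force, the opening and the grip force at its end, in the units of the state.
- monitor.read_state(): the state, without advancing time (a new reading comes with each control period).
- imaging.camera(name): name is "side" or "top" or "wrist"; returns a dict with "img" (384x512x3 uint8, red, green, blue), "mtx" (3x3 intrinsics, pixels), "D" ([k1, k2, p1, p2, k3] as OpenCV has them; the pictures are not rectified), "view" (4x4, takes a point from world to camera coordinates). Camera axes: x right, y down, z forward; pixel columns grow to the right and rows downward; lengths in mm; the calibration is good to about 2 mm. A picture is of the moment at which its call begins. There is no depth.
- job.sign_off(): hands the job in; it is judged then, once.
Trained networks look in a picture, given as the dict that the camera call returned (one of the last four; its "shot" number tells which), for a name from the list of things; names that differ only in an ending like _2 or _b are one class to them, and where a whole thing is asked for, a point or a joint stands for the part that bears it (a point fixed in the world has none). Each returns a list of dicts, best first, with "p" (0 to 1); they miss things now and then, are a little off and sometimes report something else, mostly with a low value. They report only what shows in the picture. A call takes as long as a camera call.
- find_in(picture, target): "rect" ([centre column, centre row, width, height] in pixels, round what is visible of it).
- trace(picture, target): "region" (384x512 bool, what is visible of it) and "rect" ([centre column, centre row, width, height] in pixels, round what is visible of it).
The state is a dict: "clock": time; "joints": joint angles; "qd": joint speeds; "effort": joint torques, N m; "eef_pos": TCP position; "eef_rot": TCP orientation; "wrist_force": force on the tool from outside, world axes, zero at the start; "moment": the same for the moment, N m; "finger_gap": finger opening in mm; "finger_force": force on a finger pad.
Only numpy, scipy, OpenCV 4.12 (cv2) and the standard library are available. Lean on these libraries where they do the work, as an engineer would, in place of code of your own. Each camera call takes 0.05 s, during which the arm holds its last target. There are 200 camera calls.

## Task

Slide the pine board gently home in the drilling jig, its long edge flat against the rear fence and its end against the upright guide plate. Then tighten the wing nut clockwise, in short turns since the plate and the stud leave little room, until the strap clamp holds the board firmly: stop when the nut has gone clearly stiff, before the foot dents the soft pine. Leave everything else on the bench where it is.

Things in the scene. Friction and masses are not known exactly. Their poses are not given: they have to be found in the camera images.
- jig: End-drilling jig fixed to the bench: brown plywood base 260 (x) x 380 (y) x 18 mm with a rear fence, an upright guide plate and a strap clamp on a stud. Origin at the centre of its underside, z up; top of the base at z 18. All 'jig frame' figures are mm in this frame.
- fence_face (a point): Foot of the rear fence's face, mid-length: jig frame x 100, y -24, z 18, axes as the jig's. The fence is a dark rail along y, face looking to the jig's -x, 30 mm high, from y -190 to 142.
- plate_face (a point): Foot of the guide plate's face at jig frame x 45, y 120, z 18, axes as the jig's. The plate is an upright dark plank along x from x -100 to 126, 24 mm thick, top at z 110, face looking to -y. The face is 42 mm from the stud's axis: beside a wing there is room for a finger on the plate's side only while the wing points along the plate or away from it.
- stud_tip (a point): Tip of the fixed threaded steel stud, 16 mm thick, jig frame x -45, y 78, z 109, axes as the jig's. It carries strap and wing nut and stands up between the two wings, 9 to 13 mm above their tops, so the nut cannot be gripped across its middle.
- board: Pine board 110 (x) x 200 (y) x 20 mm, loose, flat on the jig's base; origin at the centre of its underside. Starts 30 to 60 mm short of the guide plate, 8 to 20 mm off the fence, skewed up to 0.06 rad, partly under the strap's toe. Home: origin at jig frame x 45, y 20, square to the jig. Slides with 1 to 3 N; clamped board stays put.
- strap: Steel strap bar 150 x 34 x 10 mm along the jig's x, on the stud and a heel pin (pin top jig z 74); origin under its heel (jig frame x -105, y 78, z 52 or up to 7 lower), its x to the toe. A rubber foot 24 mm wide hangs 120 mm from the heel, 1 to 5 mm above the board (its set screw differs each time). A spring keeps it up against the nut: it drops 4 mm per turn, then squeezes at some 100 N per mm.
- wingnut: Steel wing nut; origin on the stud's axis at its underside (jig frame z 64.5 or up to 7 lower), wings along its own +x and -x. Hub 29 mm wide below, 21 at its top, 15 high. Clockwise from above tightens, 4 mm per turn, 0.6 to 1.7 turns in all. Turning free it drags with 0.17 N m; then this climbs by 0.064 N m per 100 N of clamping: 0.26 to 0.33 N m is firm, 0.36 dents the board. Stays where left.
- wing (a point): Middle of the wing on the nut's +x side, 21 mm from the axis, 24 mm above the nut's underside; the other wing is its mirror image. Each is a round upright ear 5.5 mm thick, 24 mm across (12 to 36 mm above the underside, tips 33 mm from the axis). To keep turning free takes 8 N here, firm 12 to 15 N; a finger that pauses on the wing reads about 4 to 6 N free, 7 to 11 N firm.
- offcut: Pine offcut 60 x 28 x 20 mm lying on the jig's base, leave alone
- pencil: Flat carpenter's pencil 150 mm long, lying on the jig's base, leave alone
- hammer: Hammer on the bench, leave alone
- pliers: Pliers with blue handles, leave alone
- screwbox: Green screw box 300 x 110 x 75 mm, leave alone
- drill: Cordless drill lying on its side, leave alone
- earmuffs: Red ear defenders, leave alone

How it is judged:
By the outcome, as a careful person would: the job done as asked, in the order asked, and still so for the second after the job is handed in, with the robot touching nothing.
It also fails if it takes over 72 s, if anything falls off the work surface, if the arm or the gripper's body presses on something with over 40 N, if the wrist force passes 120 N, or if a joint passes its speed limit or range.

## Working session

There is one attempt and no reset: what is moved stays moved. The work goes in short steps, Python scripts to look and compute and a tool call to move; the robot and the scene stay as the last step left them, time stands still between calls to the robot, and variables do not carry over. Pictures are saved under pics/ and viewed, at most 10 in all, crops included, and the job is handed in when it is done.

Besides the shell and the picture viewer there is one more tool, called after "Call:" as name(argument=value, ...), one argument or row to a line, values as JSON. arm_command: Moves the arm, as the interface text tells. Its arguments: {"type":"object","properties":{"steps":{"type":"array","items":{"type":"array","items":{"type":"number"}}},"force":{"type":"number"}},"required":["steps"]}

```bash
mkdir -p pics; cat > h.py <<'E'
import numpy as np,cv2
from cell import monitor,imaging,job,find_in,trace
def ray(p,uv):
    u=cv2.undistortPoints(np.array([[uv]],float),p['mtx'],np.array(p['D'],float))[0,0]
    V=np.array(p['view']);R=V[:3,:3];t=V[:3,3]
    return -R.T@t, R.T@np.array([u[0],u[1],1.])
def atz(p,uv,z):
    o,d=ray(p,uv);return o+d*(z-o[2])/d[2]
def tri(*pu):
    A=np.zeros((3,3));b=np.zeros(3)
    for p,uv in pu:
        o,d=ray(p,uv);d=d/np.linalg.norm(d);M=np.eye(3)-np.outer(d,d);A+=M;b+=M@o
    return np.linalg.solve(A,b)
def proj(p,X):
    V=np.array(p['view']);r,_=cv2.Rodrigues(V[:3,:3])
    return cv2.projectPoints(np.array(X,float).reshape(-1,3),r,V[:3,3],p['mtx'],np.array(p['D'],float))[0][:,0]
def save(p,n):cv2.imwrite('pics/'+n,p['img'][:,:,::-1])
E
python3 - <<'E'
from h import *
np.set_printoptions(precision=1,suppress=True)
ps={n:imaging.camera(n) for n in('top','side','wrist')}
for n,p in ps.items():
    print(n,'cam',ray(p,(256,192))[0], 'centre at z0',atz(p,(256,192),0))
    for t in('jig','board','strap','wingnut','wing','stud_tip','plate_face','fence_face'):
        print(n,t,[(np.round(d['rect']),round(d['p'],2)) for d in find_in(p,t)[:2]])
a=np.vstack([np.hstack([ps['top']['img'],ps['side']['img']])])
cv2.imwrite('pics/a.png',cv2.resize(ps['top']['img'],(800,600))[:,:,::-1])
cv2.imwrite('pics/b.png',cv2.resize(ps['side']['img'],(800,600))[:,:,::-1])
print(monitor.read_state())
E
```

```text
top cam [ 377.5   62.4 1231. ] centre at z0 [497.8  60.    0. ]
top jig [(array([271., 166., 121.,  97.]), 0.8)]
top board [(array([282., 160.,  57.,  36.]), 0.72), (array([137., 168.,  50.,  54.]), 0.36)]
top strap [(array([247., 178.,  13.,  47.]), 0.78)]
top wingnut [(array([245., 176.,  13.,   5.]), 0.63)]
top wing []
top stud_tip [(array([267., 165., 123.,  94.]), 0.69), (array([280., 159.,  61.,  41.]), 0.45)]
top plate_face [(array([269., 167., 119.,  94.]), 0.67)]
top fence_face [(array([270., 167., 126.,  90.]), 0.78)]
side cam [ 155.5  985.8 1067.2] centre at z0 [507.4 -47.2   0. ]
side jig [(array([232., 201., 116., 100.]), 0.61)]
side board [(array([229., 180.,  53.,  35.]), 0.91)]
side strap [(array([170., 304.,  61.,  62.]), 0.64), (array([233., 207.,  42.,  23.]), 0.55)]
side wingnut [(array([325., 137.,  27.,  24.]), 0.63), (array([232., 200.,  13.,  16.]), 0.54)]
side wing [(array([231., 200.,  12.,  13.]), 0.46)]
side stud_tip [(array([229., 199., 115., 101.]), 0.81)]
side plate_face [(array([230., 201., 118., 101.]), 0.66)]
side fence_face [(array([230., 201., 115., 106.]), 0.81)]
wrist cam [ 303.3 -465.5  384.8] centre at z0 [ 206.4 -507.1    0. ]
wrist jig []
wrist board []
wrist strap []
wrist wingnut []
wrist wing []
wrist stud_tip []
wrist plate_face []
wrist fence_face [(array([205.,  72., 234., 125.]), 0.72)]
{'clock': 1.35, 'joints': array([-1.2,  0.3,  1.5, -0. ,  1.3, -0.1]), 'qd': array([-0.,  0.,  0., -0.,  0., -0.]), 'effort': array([ -0. , -53.2, -35.3,   0.1,   0. ,  -0. ]), 'eef_pos': array([ 231.6, -498.8,  224.5]), 'eef_rot': array([3.1, 0. , 0.4]), 'wrist_force': array([-0.2, -0.4,  0.2]), 'moment': array([ 0. , -0. ,  0.1]), 'finger_force': 0.0, 'finger_gap': 93.86440429600017}
```

View pics/a.png

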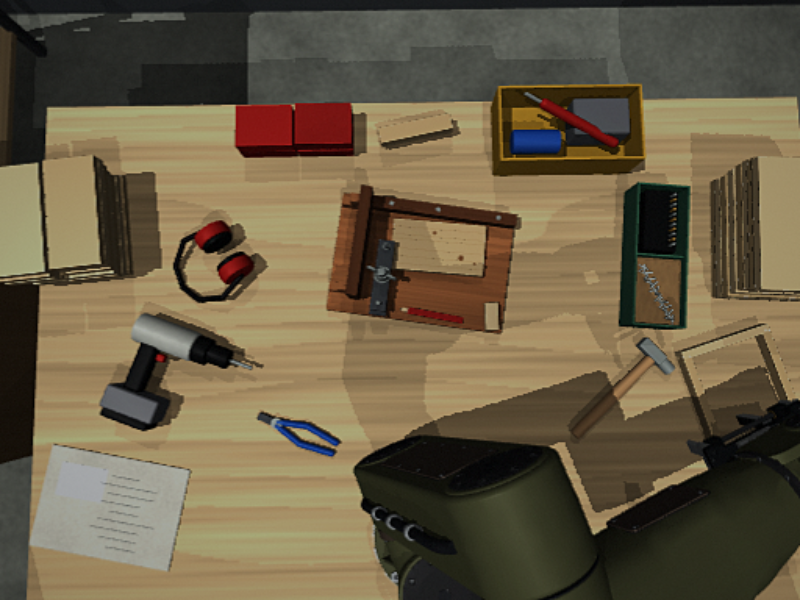

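View pics/b.png

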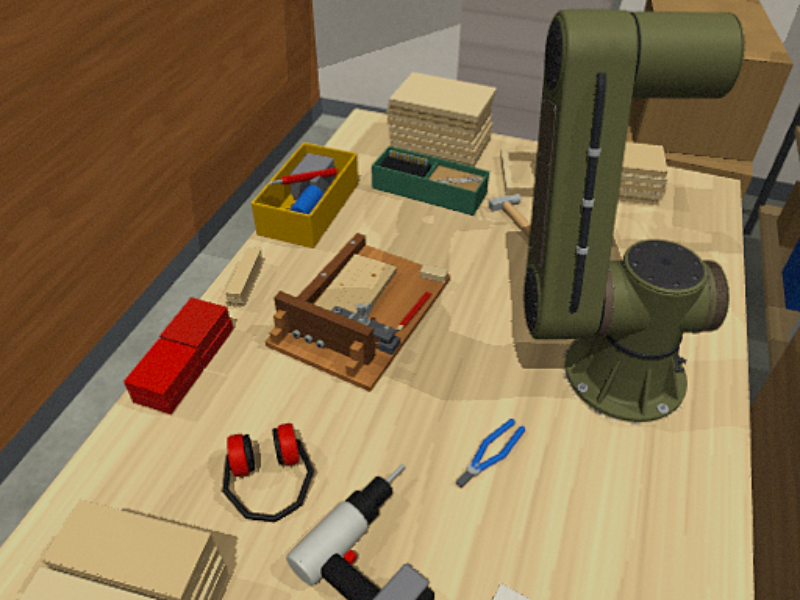

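The top picture shows the jig centred near (425,260), its fence along the top and its plate at the left (360,240). The board is at (440,245), and the strap with the nut at (383,275). The pencil and offcut lie at the bottom edge. The side view agrees.

```bash
python3 - <<'E'
from h import *
np.set_printoptions(precision=3,suppress=True)
p=imaging.camera('top');s=imaging.camera('side')
k=0.64
for n,uv,z in(('BL',(327,311),18),('BR',(502,331),18),('fenceR',(520,213),48),('plateBot',(347,295),110),('plateTop',(365,187),110),('nut',(381,274),95)):
    print(n,atz(p,(uv[0]*k,uv[1]*k),z))
print('nut tri',tri((p,(381*k,274*k)),(s,(363*k,311*k))))
st=monitor.read_state();print(st['eef_rot'],st['eef_pos'])
E
```

```text
BL [474.971 217.509  18.   ]
BR [ 425.416 -158.06    18.   ]
fenceR [ 675.561 -199.507   48.   ]
plateBot [498.906 165.723 110.   ]
plateTop [718.749 127.301 110.   ]
nut [542.208  97.805  95.   ]
nut tri [540.714  97.387  91.017]
[-3.142 -0.     0.435] [ 231.695 -498.794  224.434]
```

Call:
arm_command(
  steps=[
    [0.38,453,-362,-116,32.4],
    [0.38,453,-362,-116,32.4],
    [0.38,453,-362,-116,32.4],
    [0.38,453,-362,-116,32.4],
    [0.38,453,-362,-116,32.4],
    [0.38,453,-362,-116,32.4],
    [0.38,453,-362,-116,32.4],
    [0.38,453,-362,-116,32.4],
    [0.38,453,-362,-116,32.4],
    [0.38,453,-362,-116,32.4],
    [0.38,453,-362,-116,32.4],
    [0.38,453,-362,-116,32.4],
    [0.38,453,-362,-116,32.4],
  ],
)

```text
clock: 3.08
eef_pos: [489.7, 19.4, 340.4]
eef_rot: [3.141, 0.0, -0.132]
wrist_force: [-0.3, 0.5, 0.6]
finger_gap: 35.4
finger_force: 0.0
```

```bash
python3 - <<'E'
from h import *
np.set_printoptions(precision=3,suppress=True)
p=imaging.camera('wrist')
st=monitor.read_state();print(st['eef_rot'],st['eef_pos'],st['joints'],st['clock'])
for t in('board','strap','wingnut','wing','stud_tip','offcut','pencil'):
    print(t,[(np.round(d['rect']),round(d['p'],2)) for d in find_in(p,t)[:2]])
cv2.imwrite('pics/c.png',cv2.resize(p['img'],(800,600))[:,:,::-1])
import pickle;pickle.dump(dict(p),open('c.pkl','wb'))
E
```

```text
[ 3.142 -0.    -0.132] [489.772  19.448 340.446] [-0.035  0.1    1.494 -0.     1.548  1.668] 3.125
board [(array([277.,  67., 146.,  87.]), 0.71), (array([ 11., 147.,  21.,  59.]), 0.53)]
strap [(array([190., 125.,  50., 112.]), 0.6), (array([364., 168.,  27.,  46.]), 0.2)]
wingnut [(array([188., 130.,  48.,  21.]), 0.88), (array([256.,  94., 291., 185.]), 0.58)]
wing [(array([190., 130.,  53.,  24.]), 0.68)]
stud_tip [(array([256.,  92., 294., 183.]), 0.58)]
offcut [(array([364., 167.,  27.,  41.]), 0.97)]
pencil [(array([276., 170.,  91.,  17.]), 0.78), (array([188., 129.,  49.,  27.]), 0.41)]
```

View pics/c.png

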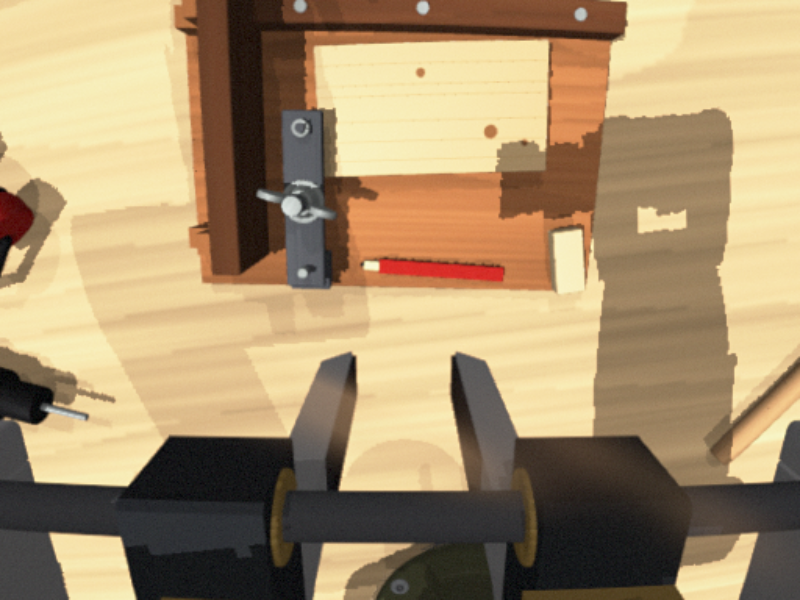

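Here the board's corners are about (315,45), (549,40) and (546,170). The stud tip is at (293,206), the wing ends are at (260,193) and (333,216), and the base's front-left corner is at (203,281).

```bash
cat >> h.py <<'E'
JO=np.array([579.,12.2]);JY=-0.131
def jf(X):
    c,s=np.cos(JY),np.sin(JY);d=np.array(X[:2])-JO
    return np.array([c*d[0]+s*d[1],-s*d[0]+c*d[1],X[2]])
def wf(x,y,z=0):
    c,s=np.cos(JY),np.sin(JY);return np.array([JO[0]+c*x-s*y,JO[1]+s*x+c*y,z])
E
python3 - <<'E'
from h import *
import pickle
np.set_printoptions(precision=1,suppress=True)
p=pickle.load(open('c.pkl','rb'));k=.64
for n,uv,z in(('BL -130,190',(203,281),18),('BRedge x,-190',(606,60),18),('edge2',(597,165),18),('fenceR top 100?,-190',(626,37),48),('fence face end top',(622,38),48),('fence foot',(300,31),18),('fence top edge',(420,31),48),
 ('plate face top front',(240,274),110),('plate face up',(232,30),110),
 ('board tr',(549,40),38),('board br',(546,170),38),('board tl',(315,45),38),('board be',(335,177),38),
 ('stud',(293,206),109),('w1',(260,193),85),('w2',(333,216),85),
 ('pencil l',(362,266),24),('pencil top r',(503,267),24),('off tl',(553,230),38),('off bl',(557,292),38),('toe l',(283,110),62),('toe r',(322,110),62),('heel r',(328,287),62),('heel l',(289,287),62)):
    print(n,jf(atz(p,(uv[0]*k,uv[1]*k),z)))
E
```

```text
BL -130,190 [-123.5  193.8   18. ]
BRedge x,-190 [  79.5 -185.9   18. ]
edge2 [ -13.  -184.7   18. ]
fenceR top 100?,-190 [  92.8 -190.5   48. ]
fence face end top [  91.9 -187.1   48. ]
fence foot [102.2  86.4  18. ]
fence top edge [ 94.2 -18.1  48. ]
plate face top front [-96.4 125.4 110. ]
plate face up [ 82.7 118.2 110. ]
board tr [  90.7 -127.8   38. ]
board br [ -17.8 -131.3   38. ]
board tl [86.1 70.3 38. ]
board be [-24.2  56.6  38. ]
stud [-43.5  80.2 109. ]
w1 [-34.9 111.7  85. ]
w2 [-53.8  53.1  85. ]
pencil l [-107.8   35.4   24. ]
pencil top r [-108.9  -99.6   24. ]
off tl [ -71.4 -141.3   38. ]
off bl [-130.1 -149.5   38. ]
toe l [31.1 94.7 62. ]
toe r [30.7 62.4 62. ]
heel r [-119.   63.   62.]
heel l [-119.   98.   62.]
```

```bash
python3 - <<'E'
from h import *
import pickle,h
from scipy.optimize import least_squares
np.set_printoptions(precision=3,suppress=True)
p=pickle.load(open('c.pkl','rb'));k=.64
C=[((203,281),18,-130,190),((606,60),18,None,-190),((597,165),18,None,-190),((626,37),48,100,-190),((300,31),18,100,None),((420,31),48,100,None),((240,274),110,-100,120),((232,30),110,None,120),((293,206),109,-45,78)]
W=[(atz(p,(u[0]*k,u[1]*k),z),a,b) for u,z,a,b in C]
def f(q):
    h.JO=q[:2];h.JY=q[2]/100;r=[]
    for X,a,b in W:
        d=jf(X)
        if a is not None:r.append(d[0]-a)
        if b is not None:r.append(d[1]-b)
    return np.array(r)
s=least_squares(f,[579,12,-15],loss='soft_l1');print(s.x,f(s.x));f(s.x)
for n,uv,z in(('board tr',(549,40),38),('board br',(546,170),38),('board tl',(315,45),38),('board be',(335,177),38),('stud',(293,206),109),('w1',(260,193),85),('w2',(333,216),85),('pencil l',(362,266),24),('off tl',(553,230),38),('toe l',(283,110),62)):
    print(n,jf(atz(p,(uv[0]*k,uv[1]*k),z)))
print(wf(-45,78))
E
```

```text
[578.464  14.389 -16.386] [ 1.107 -2.451  4.776  2.889 -0.081  0.57   0.147 -4.324  0.443  0.084
 -1.217 -0.244 -1.354]
board tr [  95.707 -126.859   38.   ]
board br [ -12.592 -133.881   38.   ]
board tl [84.596 71.042 38.   ]
board be [-25.13   53.679  38.   ]
stud [-45.244  76.646 109.   ]
w1 [-37.628 108.472  85.   ]
w2 [-54.667  49.181  85.   ]
pencil l [-108.059   29.787   24.   ]
off tl [ -65.813 -145.637   38.   ]
toe l [28.902 93.596 62.   ]
[546.79   98.685   0.   ]
```

```bash
sed -i 's/^JO=.*/JO=np.array([578.5,14.4]);JY=-0.164/' h.py; cat >> h.py <<'E'
def mv(x,y,ztip,yawj):
    st=monitor.read_state();P=st['eef_pos'];yw=st['eef_rot'][2]
    d=wf(x,y,ztip+19)-P
    print('dx %.1f dy %.1f dz %.1f turn %.1f'%(d[0]*np.cos(yw)+d[1]*np.sin(yw),d[0]*np.sin(yw)-d[1]*np.cos(yw),-d[2],-np.degrees((JY+yawj-yw+np.pi)%(2*np.pi)-np.pi)))
def st():
    s=monitor.read_state();j=jf(s['eef_pos']);f=s['wrist_force'];c,q=np.cos(JY),np.sin(JY)
    print('t %.2f jig xyz %s yaw %.3f F %s M %s'%(s['clock'],np.round(j,1),s['eef_rot'][2]-JY,np.round([c*f[0]+q*f[1],-q*f[0]+c*f[1],f[2]],2),np.round(s['moment'],3)))
E
python3 - <<'E'
from h import *
mv(41,-156,95,np.pi/2);mv(41,-156,24,np.pi/2);st()
E
```

```text
dx 124.3 dy 151.4 dz 226.5 turn -88.1
dx 124.3 dy 151.4 dz 297.5 turn -88.1
t 3.48 jig xyz [-88.3  -8.8 340.5] yaw 0.033 F [-0.01 -0.36  0.28] M [ 0.046  0.016 -0.041]
```

Call:
arm_command(
  steps=[
    [0.64,60,70,50,-10],
    [0.64,124,151,100,-20],
    [0.64,124,151,130,-30],
    [0.64,124,151,180,-42],
    [0.64,124,151,220,-53],
    [0.64,124,151,220,-64],
    [0.64,124,151,220,-75],
    [0.64,124,151,220,-85],
    [0.64,124,151,240,-88.1],
    [0.64,124,151,297,-88.1],
    [0.64,124,151,297,-88.1],
    [0.64,124,151,297,-88.1],
  ],
)

```text
clock: 4.97
eef_pos: [593.3, -145.6, 43.6]
eef_rot: [-3.141, -0.0, 1.407]
wrist_force: [-0.5, -0.4, 0.9]
finger_gap: 60.5
finger_force: 0.0
```

```bash
python3 - <<'E'
from h import *
st();mv(42,-91,24,np.pi/2)
p=imaging.camera('wrist');cv2.imwrite('pics/d.png',cv2.resize(p['img'],(800,600))[:,:,::-1])
E
```

```text
t 4.97 jig xyz [  40.7 -155.4   43.6] yaw 1.571 F [-0.39 -0.49  0.9 ] M [-0.085 -0.075 -0.032]
dx 64.4 dy 1.3 dz 0.6 turn 0.0
```

View pics/d.png

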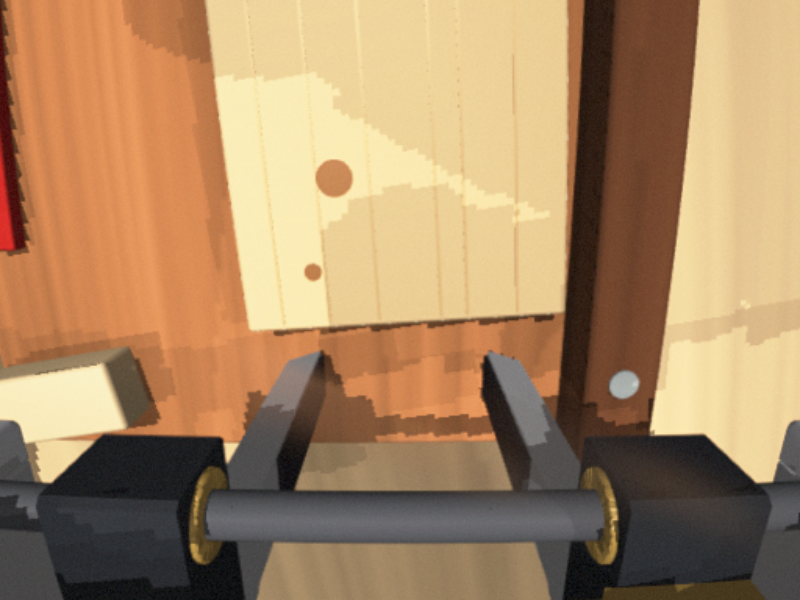

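The fingers stand just behind the board's near end. That end runs from (250,330) to (560,315), with the fence just to its right.

Call:
arm_command(
  steps=[
    [0.64,6,0,0,0],
    [0.64,12,0,0,0],
    [0.64,17,0,0,0],
    [0.64,22,0,0,0],
    [0.64,27,0,0,0],
    [0.64,32,0,0,0],
    [0.64,37,0,0,0],
    [0.64,42,0,0,0],
    [0.64,47,0,0,0],
    [0.64,52,0,0,0],
    [0.64,56,0,0,0],
    [0.64,59,0,0,0],
  ],
)

```text
clock: 6.52
eef_pos: [603.0, -87.1, 43.4]
eef_rot: [3.142, -0.0, 1.407]
wrist_force: [-0.7, -3.0, 1.6]
finger_gap: 60.2
finger_force: 1.5
```

```bash
python3 - <<'E'
from h import *
st();mv(42,-88,24,np.pi/2)
p=imaging.camera('wrist');cv2.imwrite('pics/e.png',cv2.resize(p['img'],(800,600))[:,:,::-1])
E
```

```text
t 6.53 jig xyz [ 40.7 -96.1  43.4] yaw 1.571 F [-0.22 -3.05  1.64] M [-0.53  -0.026  0.002]
dx 8.1 dy 1.3 dz 0.4 turn 0.0
```

View pics/e.png

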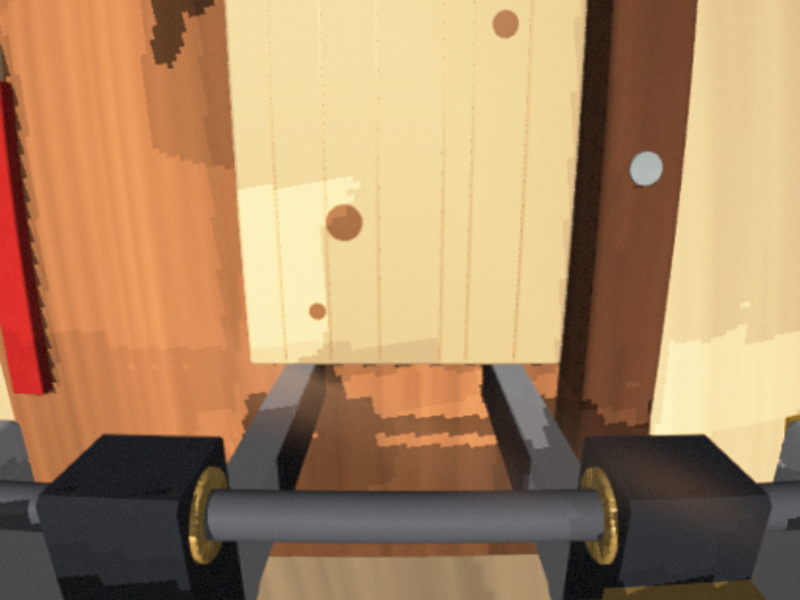

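The board is now square to the fingers, with its end at row 363. I'll push on slowly.

Call:
arm_command(
  steps=[
    [0.64,2,0,0,0],
    [0.64,4,0,0,0],
    [0.64,5,0,0,0],
    [0.64,6,0,0,0],
  ],
)

```text
clock: 7.08
eef_pos: [603.9, -81.4, 43.4]
eef_rot: [-3.142, -0.0, 1.407]
wrist_force: [-0.6, -2.6, 1.1]
finger_gap: 60.0
finger_force: 1.3
```

Call:
arm_command(
  steps=[
    [0.64,1,0,0,0],
    [0.64,2,0,0,0],
  ],
)

```text
clock: 7.32
eef_pos: [604.2, -80.3, 43.4]
eef_rot: [3.141, 0.001, 1.407]
wrist_force: [-0.1, -11.6, 1.0]
finger_gap: 60.3
finger_force: 6.2
```

```bash
python3 - <<'E'
from h import *
st();mv(-42,-10,28,0)
E
```

```text
t 7.33 jig xyz [ 40.8 -89.2  43.4] yaw 1.571 F [  1.77 -11.51   0.95] M [-2.415  0.053  0.081]
dx 79.2 dy -82.8 dz -3.6 turn 90.0
```

Call:
arm_command(
  steps=[
    [0.64,-8,0,0,0],
    [0.64,-12,0,-40,0],
    [0.64,20,-40,-60,10],
    [0.64,50,-70,-60,20],
    [0.64,79,-83,-60,30],
    [0.64,79,-83,-60,40],
    [0.64,79,-83,-60,50],
    [0.64,79,-83,-60,60],
    [0.64,79,-83,-60,70],
    [0.64,79,-83,-60,80],
    [0.64,79,-83,-60,90],
    [0.64,79,-83,-30,90],
    [0.64,79,-83,-3,90],
    [0.64,79,-83,-3,90],
  ],
)

```text
clock: 9.07
eef_pos: [534.1, 12.1, 44.9]
eef_rot: [3.142, 0.004, -0.164]
wrist_force: [-0.3, -0.4, -0.2]
finger_gap: 59.9
finger_force: 0.0
```

```bash
python3 - <<'E'
from h import *
st()
p=imaging.camera('wrist');cv2.imwrite('pics/f.png',cv2.resize(p['img'],(800,600))[:,:,::-1])
E
```

```text
t 9.07 jig xyz [-43.4  -9.5  44.9] yaw -0.000 F [-0.26 -0.41 -0.2 ] M [ 0.03   0.009 -0.009]
```

View pics/f.png

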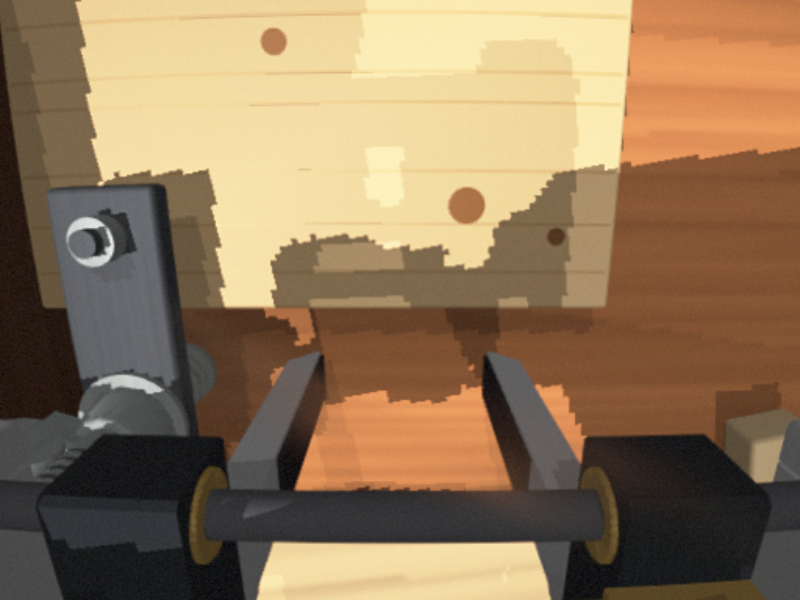

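The board's front edge is at row 305, with the fingertips below it and clear of the strap at the left.

Call:
arm_command(
  steps=[
    [0.64,5,0,0,0],
    [0.64,9,0,0,0],
    [0.64,12,0,0,0],
    [0.64,15,0,0,0],
    [0.64,17,0,0,0],
    [0.64,19,0,0,0],
    [0.64,20,0,0,0],
  ],
)

```text
clock: 10.0
eef_pos: [554.6, 8.8, 46.4]
eef_rot: [3.141, 0.001, -0.164]
wrist_force: [-4.2, 0.9, 2.9]
finger_gap: 60.2
finger_force: 2.1
```

Call:
arm_command(
  steps=[
    [0.64,1,0,0,0],
    [0.64,2,0,0,0],
  ],
)

```text
clock: 10.25
eef_pos: [556.9, 8.5, 46.4]
eef_rot: [-3.142, 0.0, -0.164]
wrist_force: [-2.1, 0.7, 1.2]
finger_gap: 60.1
finger_force: 1.4
```

Call:
arm_command(
  steps=[
    [0.64,1,0,0,0],
    [0.64,2,0,0,0],
  ],
)

```text
clock: 10.5
eef_pos: [557.7, 8.2, 46.4]
eef_rot: [3.141, 0.004, -0.164]
wrist_force: [-16.5, 0.6, 12.0]
finger_gap: 60.2
finger_force: 8.4
```

```bash
python3 - <<'E'
from h import *
st();mv(45,-102,24,np.pi/2)
E
```

```text
t 10.50 jig xyz [-19.6  -9.5  46.4] yaw 0.000 F [-16.35  -2.08  12.02] M [0.224 3.094 0.356]
dx 64.5 dy 92.5 dz 3.4 turn -90.0
```

Call:
arm_command(
  steps=[
    [0.64,-8,0,0,0],
    [0.64,-10,0,-40,0],
    [0.64,10,40,-60,-10],
    [0.64,40,75,-60,-20],
    [0.64,64,93,-60,-30],
    [0.64,64,93,-60,-40],
    [0.64,64,93,-60,-50],
    [0.64,64,93,-60,-60],
    [0.64,64,93,-60,-70],
    [0.64,64,93,-60,-80],
    [0.64,64,93,-60,-90],
    [0.64,64,93,-30,-90],
    [0.64,64,93,3,-90],
    [0.64,64,93,3,-90],
  ],
)

```text
clock: 12.25
eef_pos: [605.7, -93.8, 41.4]
eef_rot: [-3.138, -0.0, 1.407]
wrist_force: [0.5, 0.9, 0.7]
finger_gap: 60.4
finger_force: 0.0
```

Call:
arm_command(
  steps=[
    [0.64,5,0,0,0],
    [0.64,8,0,0,0],
    [0.64,10,0,0,0],
    [0.64,11,0,0,0],
    [0.64,12,0,0,0],
  ],
)

```text
clock: 12.88
eef_pos: [608.9, -82.2, 43.6]
eef_rot: [3.141, 0.0, 1.407]
wrist_force: [0.2, 0.5, -0.3]
finger_gap: 60.0
finger_force: 0.0
```

Call:
arm_command(
  steps=[
    [0.64,1,0,0,0],
    [0.64,1.5,0,0,0],
  ],
)

```text
clock: 13.12
eef_pos: [609.0, -81.1, 43.5]
eef_rot: [-3.141, 0.001, 1.407]
wrist_force: [-1.7, -4.9, 0.8]
finger_gap: 60.0
finger_force: 2.5
```

```bash
python3 - <<'E'
from h import *
st();mv(-45,78,200,np.pi/2)
p=imaging.camera('wrist');cv2.imwrite('pics/g.png',cv2.resize(p['img'],(800,600))[:,:,::-1])
E
```

```text
t 13.12 jig xyz [ 45.7 -89.2  43.5] yaw 1.571 F [-0.89 -5.07  0.83] M [-0.926  0.243  0.23 ]
dx 167.3 dy -90.6 dz -175.5 turn 0.0
```

View pics/g.png

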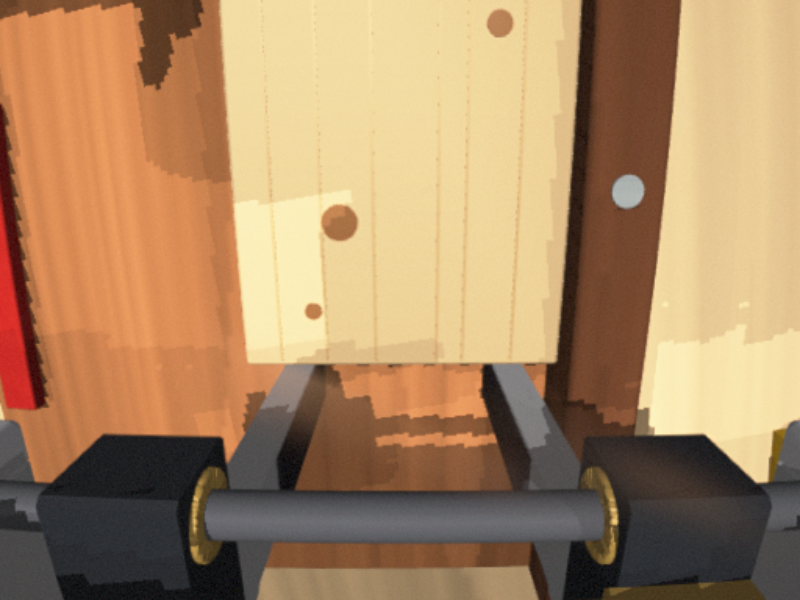

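Both contacts repeat, and the board's edge runs flush along the fence from (557,360) to (580,0), so it is home. Next I'll go above the nut.

Call:
arm_command(
  steps=[
    [0.64,-8,0,0,0],
    [0.5,-10,0,-50,-10],
    [0.38,0,-10,-105,-20],
    [0.38,50,-40,-105,-30],
    [0.38,100,-70,-105,-40],
    [0.38,150,-92,-105,-50],
    [0.38,166,-92,-105,-60],
    [0.38,166,-92,-105,-70],
    [0.38,166,-92,-105,-80],
    [0.38,166,-92,-105,-90],
    [0.38,166,-92,-105,-100],
    [0.38,166,-92,-105,-110],
    [0.38,166,-92,-105,-120],
    [0.38,166,-92,-105,-130],
    [0.38,166,-92,-105,-134],
    [0.38,166,-92,-105,-134],
  ],
)

```text
clock: 15.18
eef_pos: [545.4, 97.8, 148.4]
eef_rot: [3.141, 0.0, -2.538]
wrist_force: [-0.7, -0.6, 0.2]
finger_gap: 35.7
finger_force: 0.0
```

```bash
python3 - <<'E'
from h import *
st();print(monitor.read_state()['joints'][5],monitor.read_state()['finger_gap'])
p=imaging.camera('wrist');cv2.imwrite('pics/i.png',cv2.resize(p['img'],(800,600))[:,:,::-1])
print(proj(p,[wf(-46,76.8,109),wf(-46,76.8,85)])/.64)
E
```

```text
t 15.18 jig xyz [-46.2  76.9 148.4] yaw -2.374 F [-0.59 -0.68  0.2 ] M [ 0.076 -0.079 -0.017]
-2.0629378169254684 35.67320044520698
[[402.45454224 353.54687639]
 [402.46388161 334.64882721]]
```

View pics/i.png

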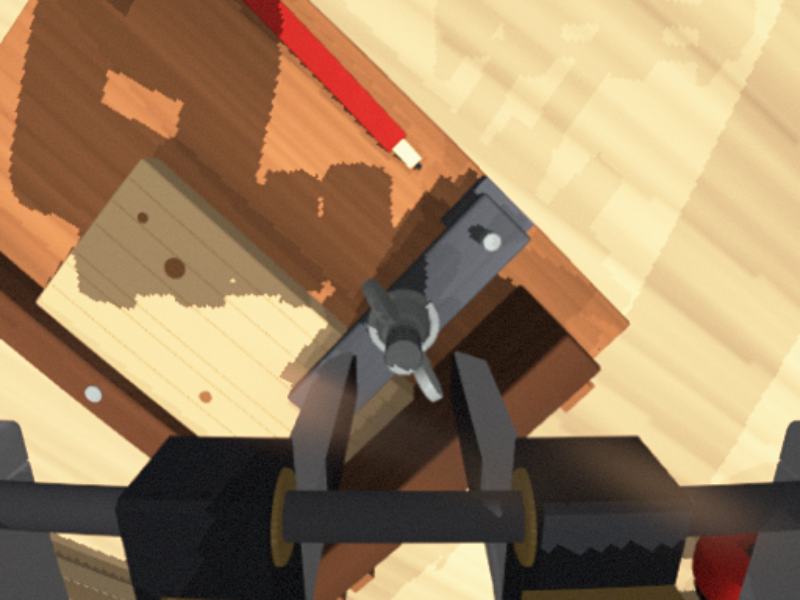

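The stud tip is at (403,355), where it was predicted, and the wings at (375,295) and (430,385) lie about 60° clockwise of the finger line. I'll go down and turn.

Call:
arm_command(
  steps=[
    [0.38,0,0,20,0],
    [0.38,0,0,40,0],
    [0.38,0,0,52,0],
    [0.38,0,0,52,0],
  ],
)

```text
clock: 15.72
eef_pos: [545.1, 97.9, 95.9]
eef_rot: [3.141, -0.001, -2.538]
wrist_force: [-1.0, -0.8, -0.3]
finger_gap: 35.6
finger_force: 0.0
```

```bash
python3 -c "
from h import *
st();mv(-46,76.8,77,224*np.pi/180)"
```

```text
t 15.72 jig xyz [-46.6  77.   95.9] yaw -2.374 F [-0.83 -0.91 -0.29] M [ 0.084 -0.16   0.037]
dx -0.3 dy -0.5 dz -0.1 turn -0.0
```

Call:
arm_command(
  steps=[
    [0.38,0,0,0,10],
    [0.38,0,0,0,20],
    [0.38,0,0,0,28],
    [0.38,0,0,0,36],
    [0.38,0,0,0,44],
    [0.38,0,0,0,52],
    [0.38,0,0,0,60],
  ],
)

```text
clock: 16.6
eef_pos: [545.9, 98.1, 97.2]
eef_rot: [3.141, 0.001, 2.694]
wrist_force: [2.5, 1.5, -3.3]
finger_gap: 36.2
finger_force: 3.9
```

```bash
python3 -c "
from h import *
st();st();st();print(monitor.read_state()['finger_gap'])"
```

```text
t 16.60 jig xyz [-45.8  77.3  97.2] yaw 2.858 F [ 2.19  1.85 -3.34] M [ 0.228 -0.549  0.111]
t 16.60 jig xyz [-45.8  77.3  97.2] yaw 2.858 F [ 2.19  1.85 -3.34] M [ 0.228 -0.549  0.111]
t 16.60 jig xyz [-45.8  77.3  97.2] yaw 2.858 F [ 2.19  1.85 -3.34] M [ 0.228 -0.549  0.111]
36.20248942007484
```

Call:
arm_command(
  steps=[
    [0.38,0,0,0,10],
    [0.38,0,0,0,20],
    [0.38,0,0,0,30],
    [0.38,0,0,0,40],
  ],
)

```text
clock: 17.1
eef_pos: [545.7, 98.4, 96.9]
eef_rot: [3.14, -0.0, 1.994]
wrist_force: [3.2, 3.1, -6.7]
finger_gap: 35.6
finger_force: 4.1
```

```bash
cat >> h.py <<'E'
def tq(n=6):
    r=[]
    for i in range(n):
        s=monitor.read_state();f=s['wrist_force'];d=wf(-46,76.8)-s['eef_pos']
        r.append([s['moment'][2]-(d[0]*f[1]-d[1]*f[0])/1000,s['moment'][2],*f,s['finger_force']]);imaging.camera('wrist')
    r=np.array(r);print(np.round(r[:,:2].T,3).tolist(),r.mean(0).round(3));st()
E
python3 -c "
from h import *
tq()"
```

```text
[[0.111, 0.057, 0.06, 0.04, 0.057, 0.026], [0.113, 0.058, 0.061, 0.041, 0.058, 0.026]] [ 0.059  0.059  1.586  2.044 -2.288  1.708]
t 17.40 jig xyz [-46.1  77.2  97. ] yaw 2.167 F [ 0.4   2.67 -0.17] M [ 0.467 -0.338  0.053]
```

Call:
arm_command(
  steps=[
    [0.38,0,0,0,10],
    [0.38,0,0,0,20],
    [0.38,0,0,0,30],
    [0.38,0,0,0,40],
  ],
)

```text
clock: 17.9
eef_pos: [545.8, 98.6, 96.7]
eef_rot: [3.141, -0.001, 1.299]
wrist_force: [3.7, 7.4, -5.2]
finger_gap: 35.5
finger_force: 4.0
```

```bash
python3 -c "
from h import *
tq(1)"
```

```text
[[0.176], [0.178]] [ 0.176  0.178  3.667  7.376 -5.21   3.986]
t 17.95 jig xyz [-46.   77.8  96.7] yaw 1.453 F [ 1.79  7.1  -4.18] M [ 1.146 -0.584  0.126]
```

Call:
arm_command(
  steps=[
    [0.38,0,0,0,10],
    [0.38,0,0,0,20],
    [0.38,0,0,0,30],
    [0.38,0,0,0,40],
  ],
)

```text
clock: 18.45
eef_pos: [546.2, 98.4, 96.8]
eef_rot: [3.141, -0.002, 0.601]
wrist_force: [6.2, 4.1, -6.1]
finger_gap: 36.3
finger_force: 3.9
```

```bash
python3 -c "
from h import *
tq(1)"
```

```text
[[0.177], [0.179]] [ 0.177  0.179  6.227  4.054 -6.078  3.874]
t 18.50 jig xyz [-45.6  77.5  96.8] yaw 0.755 F [ 4.7   4.08 -3.39] M [ 0.601 -0.981  0.087]
```

Call:
arm_command(
  steps=[
    [0.38,0,0,0,10],
    [0.38,0,0,0,20],
    [0.38,0,0,0,30],
    [0.38,0,0,0,40],
  ],
)

```text
clock: 19.0
eef_pos: [546.0, 98.0, 96.7]
eef_rot: [-3.141, -0.002, -0.097]
wrist_force: [5.5, 2.0, -5.5]
finger_gap: 35.6
finger_force: 3.9
```

```bash
python3 -c "
from h import *
tq(1);print(monitor.read_state()['joints'])"
```

```text
[[0.136], [0.137]] [ 0.136  0.137  5.501  1.98  -5.474  3.887]
t 19.05 jig xyz [-45.7  77.2  96.7] yaw 0.057 F [ 4.53  1.24 -3.51] M [ 0.206 -0.677  0.136]
[ 1.11591893e-01  4.46968581e-01  1.63721939e+00 -9.69709716e-05
  1.05579484e+00  1.78931035e+00]
```

Call:
arm_command(
  steps=[
    [0.38,0,0,0,10],
    [0.38,0,0,0,20],
    [0.38,0,0,0,30],
  ],
)

```text
clock: 19.42
eef_pos: [545.7, 98.1, 96.6]
eef_rot: [-3.141, -0.001, -0.621]
wrist_force: [3.3, 2.7, -6.4]
finger_gap: 35.8
finger_force: 4.1
```

```bash
python3 -c "
from h import *
tq(1);print(monitor.read_state()['joints'][5])"
```

```text
[[0.148], [0.149]] [ 0.148  0.149  3.287  2.736 -6.355  4.122]
t 19.48 jig xyz [-46.1  77.2  96.5] yaw -0.466 F [ 1.69  2.37 -3.25] M [ 0.456 -0.306  0.08 ]
2.312320452675598
```

Call:
arm_command(
  steps=[
    [0.38,0,0,0,-8],
    [0.38,0,0,-20,-12],
    [0.38,0,0,-40,-12],
    [0.38,0,0,-40,-22],
    [0.38,0,0,-40,-32],
    [0.38,0,0,-40,-42],
    [0.38,0,0,-40,-52],
    [0.38,0,0,-40,-62],
    [0.38,0,0,-40,-72],
    [0.38,0,0,-40,-82],
    [0.38,0,0,-40,-92],
    [0.38,0,0,-40,-102],
    [0.38,0,0,-40,-112],
    [0.38,0,0,-40,-122],
    [0.38,0,0,-40,-132],
    [0.38,0,0,-40,-142],
    [0.38,0,0,-40,-152],
    [0.38,0,0,-40,-162],
    [0.38,0,0,-40,-172],
    [0.38,0,0,-40,-182],
  ],
)

```text
clock: 21.98
eef_pos: [545.4, 97.8, 136.8]
eef_rot: [-3.141, 0.0, 2.569]
wrist_force: [0.0, -0.9, -0.1]
finger_gap: 35.8
finger_force: 0.0
```

Call:
arm_command(
  steps=[
    [0.38,0,0,0,-10],
    [0.38,0,0,0,-20],
    [0.38,0,0,0,-28],
    [0.38,0,0,20,-28],
    [0.38,0,0,42,-28],
    [0.38,0,0,42,-28],
  ],
)

```text
clock: 22.72
eef_pos: [544.7, 97.7, 93.5]
eef_rot: [-3.141, -0.003, 3.051]
wrist_force: [-0.2, 0.4, 0.9]
finger_gap: 35.7
finger_force: 0.0
```

```bash
python3 -c "
from h import *
tq(1)"
```

```text
[[-0.006], [-0.005]] [-0.006 -0.005 -0.216  0.351  0.95   0.   ]
t 22.77 jig xyz [-46.4  76.9  94.7] yaw 3.214 F [-0.16 -0.5   0.34] M [ 0.058 -0.063 -0.022]
```

Call:
arm_command(
  steps=[
    [0.38,0,0,0,10],
    [0.38,0,0,0,20],
    [0.38,0,0,0,30],
    [0.38,0,0,0,40],
    [0.38,0,0,0,50],
  ],
)

```text
clock: 23.4
eef_pos: [545.8, 98.3, 95.8]
eef_rot: [3.14, 0.0, 2.171]
wrist_force: [0.4, 2.6, -1.9]
finger_gap: 35.8
finger_force: 3.9
```

```bash
python3 -c "
from h import *
tq(1)"
```

```text
[[0.18], [0.18]] [ 0.18   0.18   0.414  2.62  -1.895  3.915]
t 23.45 jig xyz [-46.   77.4  95.7] yaw 2.327 F [-0.99  1.6  -0.67] M [ 0.378 -0.14   0.083]
```

Call:
arm_command(
  steps=[
    [0.38,0,0,0,10],
    [0.38,0,0,0,20],
    [0.38,0,0,0,30],
    [0.38,0,0,0,40],
  ],
)

```text
clock: 23.95
eef_pos: [545.8, 98.6, 95.5]
eef_rot: [3.14, -0.001, 1.476]
wrist_force: [1.1, 6.0, -2.4]
finger_gap: 35.5
finger_force: 4.5
```

```bash
python3 -c "
from h import *
tq(1)"
```

```text
[[0.195], [0.195]] [ 0.195  0.195  1.099  5.961 -2.413  4.518]
t 24.00 jig xyz [-46.   77.8  95.5] yaw 1.631 F [-0.02  4.94 -2.39] M [ 0.899 -0.156  0.083]
```

Call:
arm_command(
  steps=[
    [0.38,0,0,0,10],
    [0.38,0,0,0,20],
    [0.38,0,0,0,30],
    [0.38,0,0,0,40],
  ],
)

```text
clock: 24.5
eef_pos: [546.0, 98.8, 95.4]
eef_rot: [3.141, -0.002, 0.778]
wrist_force: [4.0, 7.7, -5.4]
finger_gap: 35.4
finger_force: 5.2
```

```bash
python3 -c "
from h import *
tq(1)"
```

```text
[[0.215], [0.217]] [ 0.215  0.217  3.997  7.652 -5.356  5.226]
t 24.55 jig xyz [-45.8  78.   95.4] yaw 0.932 F [ 1.93  5.17 -3.02] M [ 1.003 -0.647  0.131]
```

Call:
arm_command(
  steps=[
    [0.38,0,0,0,10],
    [0.38,0,0,0,20],
    [0.38,0,0,0,30],
    [0.38,0,0,0,40],
  ],
)

```text
clock: 25.05
eef_pos: [546.2, 98.7, 95.4]
eef_rot: [-3.141, -0.003, 0.08]
wrist_force: [6.1, 6.2, -6.8]
finger_gap: 36.0
finger_force: 6.2
```

```bash
python3 -c "
from h import *
tq(1)"
```

```text
[[0.244], [0.246]] [ 0.244  0.246  6.061  6.197 -6.782  6.182]
t 25.10 jig xyz [-45.6  77.8  95.3] yaw 0.234 F [ 3.71  4.48 -4.  ] M [ 0.742 -0.715  0.114]
```

Call:
arm_command(
  steps=[
    [0.38,0,0,0,10],
    [0.38,0,0,0,20],
    [0.38,0,0,0,30],
    [0.38,0,0,0,40],
  ],
)

```text
clock: 25.6
eef_pos: [546.2, 98.4, 95.3]
eef_rot: [-3.14, -0.002, -0.618]
wrist_force: [4.4, 4.3, -7.1]
finger_gap: 35.7
finger_force: 7.1
```

```bash
python3 -c "
from h import *
tq(1)"
```

```text
[[0.275], [0.276]] [ 0.275  0.276  4.43   4.265 -7.141  7.15 ]
t 25.65 jig xyz [-45.6  77.6  95.3] yaw -0.464 F [ 4.43  4.88 -5.16] M [ 0.717 -0.824  0.229]
```

The nut is clearly stiff, at about 0.28–0.30 N m, so I'll stop, back off and lift.

Call:
arm_command(
  steps=[
    [0.38,0,0,0,-10],
    [0.38,0,0,0,-14],
    [0.38,0,0,-40,-14],
    [0.38,0,0,-90,-14],
    [0.38,-60,0,-150,-14],
    [0.38,-110,0,-200,-14],
    [0.38,-110,0,-230,-14],
    [0.38,-110,0,-230,-14],
    [0.38,-110,0,-230,-14],
  ],
)

```text
clock: 26.78
eef_pos: [455.6, 161.5, 324.5]
eef_rot: [-3.142, -0.0, -0.371]
wrist_force: [0.2, 0.3, -1.0]
finger_gap: 35.6
finger_force: 0.0
```

```bash
python3 -c "
from h import *
st()
p=imaging.camera('wrist');cv2.imwrite('pics/j.png',cv2.resize(p['img'],(800,600))[:,:,::-1])"
```

```text
t 26.77 jig xyz [-145.2  125.1  324.5] yaw -0.207 F [ 0.18  0.35 -0.95] M [ 0.026 -0.016 -0.007]
```

View pics/j.png

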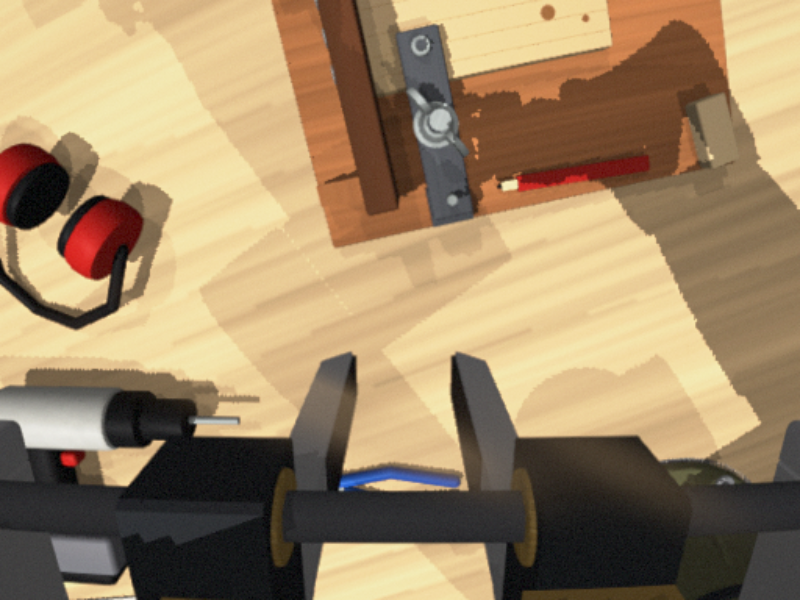

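The board sits under the strap against the plate, its front edge at (530,62). The nut is at (438,122), the pencil and offcut have not moved, and the arm is clear of everything.

```bash
python3 -c "
from h import *
print(job.sign_off())"
```

```text
the job is handed in; nothing more can be done
None
```

The board is home against the rear fence and the guide plate, the wing nut is tightened to about 0.28–0.30 N m (firm, below the 0.36 that dents), nothing else was touched, and the job was handed in at about 27 s.

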